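# Index the parts carousel to the yellow capacitors

## Task

The next part to fit on the board is the yellow capacitor: with a fingertip, flick the tabs of the parts carousel round until the pocket of yellow capacitors clicks into place in the red-framed pick window, and do not run past it. Nothing is to be picked up or pushed about: the carousel stays standing where it is, and the solder reel, flux bottle, screwdriver and board carrier beside it stay undisturbed.

Things in the scene. Friction and masses are not known exactly. Their poses are not given: they have to be found in the camera images.
- carousel: Parts carousel: round rotary dispenser of small electronic parts, 156 mm across, 40 mm high, 1.7 kg, loose on rubber feet; more than about 7 N nudges it along. Origin: centre of the underside, on the drum's axis. Black base plate: radius 78 mm, top 9 mm above the bench. Black wall: radius 74.5 to 77.5 mm, 35.5 mm high, open for 130 degrees about its own -x. Small metal block outside the wall at +x.
- thumb_opening (a point): Middle of the wall's opening where the drum's tabs can be reached: 63 mm from the drum's axis towards the carousel's own -x, 24 mm above the bench; axes as the carousel's. At every click two tabs stand in it, 22.5 degrees either side of the middle (+y and -y side), 40 mm free between them; the next tabs are at its two ends, every 45 degrees. The clear cover is cut back to radius 55.5 mm here.
- window (a point): Centre of the red-framed pick window, an opening over one pocket in the clear cover (cover from 35.5 to 38.5 mm above the bench): 34 mm from the drum's axis towards the carousel's own +y.
- yellow_pocket (a point): Centre of the drum pocket with the yellow box capacitors, 34 mm from the axis, 27 mm above the bench; turns with the drum. Straight under window when the job is done. The white drum has radius 54 mm and eight pockets; between every two pockets a white thumb tab stands out from its rim: radius 53 to 72 mm, 7 mm thick, 13 to 33 mm above the bench.
- drum (a joint): Drum angle, rad, growing counter-clockwise seen from above; 0 = yellow pocket in the window; no end stops. Starts at -2, -3 or -4 clicks. A spring detent clicks every 0.785 rad: let go, the drum springs to the nearest click (ridge half-way); about 3 N on a tab carries it over. One click up: push the tab on the opening's +y side towards the carousel's -y, to where the other one stood.
- solder_reel: Reel of solder, aluminium-grey winding between blue flanges, 60 mm in diameter, 45 mm high, standing on its flange; origin at the centre of its underside. Bystander.
- flux_bottle: Small clear flux bottle with red cap, 34 mm in diameter, 85 mm high, upright; origin at the centre of its underside. Bystander.
- screwdriver: Screwdriver with green handle, 150 mm long, 26 mm thick at the handle, lying on the bench along its own x axis. Bystander.
- board_carrier: Aluminium carrier, 86 x 70 x 14 mm, with a green circuit board and some parts on it, about 25 mm high in all; origin at the centre of its underside. Bystander.

How it is judged (in metres and radians):
At the end, for the whole second after the job is handed in: The drum rests at the click with the yellow pocket in the pick window (within 0.12 rad, 6 mm), and the carousel stands flat within 20 mm of where it was ((value of joint drum between -0.12 and 0.12 rad or value of joint drum between -6.403 and -6.163 rad) and velocity of joint drum between -0.1 and 0.1 rad/s and horizontal distance between yellow_pocket and window below 0.006 m and distance of carousel from where it was at the start of the episode below 0.02 m and angle between carousel's own z axis and vertical below 0.05 rad); the robot touches nothing.
It fails at once if the drum ran past the yellow pocket to the next click (value of joint drum above 0.55 rad or value of joint drum below -6.83 rad).
It fails at once if the carousel was shoved more than 20 mm, lifted or tipped (distance of carousel from where it was at the start of the episode above 0.02 m or height (world z) of carousel above 0.01 m or angle between carousel's own z axis and vertical above 0.1 rad).
It fails at once if the solder reel, flux bottle, screwdriver or board carrier was moved more than 20 mm or lifted (distance of any of solder_reel, flux_bottle, screwdriver, board_carrier from where it was at the start of the episode above 0.02 m or angle between flux_bottle's own z axis and vertical above 0.3 rad).
It fails at once if the arm or the body of the gripper, not a finger, pushed on the carousel (contact force between the arm and carousel above 5 N).
It also fails if it takes over 48 s, if anything falls off the work surface, if the arm or the gripper's body presses on something with over 40 N, if the wrist force passes 120 N, or if a joint passes its speed limit or range.

## Robot

A 7-joint arm with a two-finger parallel gripper is mounted at the origin on the work surface. World frame = base frame: x ahead of the robot, y to its left, z up, the work surface at z = 0. Lengths are in mm, angles in rad, forces in N, time in s.
With the tool pointing down it reaches from about 350 to 775 mm from the base axis. Payload 3.1 kg.
Tool frame: the origin (TCP) lies midway between the tips of the shut fingers; the grasp point (between the pads) lies 19 mm behind it; z points along the fingers, y is the direction in which the jaws open and shut (so a half turn about z gives the same grasp; the last joint's range is limited). The gripper opens to 85 mm and grips with 20 to 120 N. Pads are 22 mm wide; open, the fingers measure 114 mm over their backs; the gripper's body (76 mm by 85 mm) begins 54 mm behind the grasp point. The pads swing forward as they close: fully open they stand 13 mm farther back than shut.
Start: joints at [-1.177, 0.311, 0.014, 1.512, -0.004, 1.319, -0.027], TCP at [232.152, 498.622, 208.104] pointing down, gripper open.
Joint ranges: [-2.7, 2.7], [-0.3, 1.91], [-1.27, 1.3], [0.12, 2.57], [-1.44, 4.58], [0.2, 2.03], [-3.05, 3.05]. Speed limits (rad/s): [2.79, 2.79, 3.14, 3.14, 3.14, 3.14, 3.14].

## Interface

Orientations are given as a unit quaternion [w, x, y, z].
In Python, from bench import * gives the robot as it stands. The module is installed in compiled form; this text tells all that it offers.
- The arm moves only by the shell command python3 -m handwheel 'ROWS' [FORCE]. ROWS is JSON, a list of rows, each an object of numbers: "tx", "ty", "tz": the shift along the tool's x, y, z in m; "ax", "ay", "az": the turn, a rotation vector about the tool's x, y, z in degrees; "hand": the opening, from -1 (shut) to 1 (fully open). A call has 1 to 10 rows; each row is the pose to reach, as a shift and turn from the pose commanded when the call began, along the tool's axes at that moment; what a row does not reach only later rows make up. A row lasts 1/10 s, in which the tool goes at most 50 mm and 8.59 degrees, less where a joint would pass 70% of its speed; a pose out of reach is approached as far as the arm can. A call with a gripper value outside its range is refused whole. The fingers move at their own pace and stop on an object; FORCE is the grip in N (left out, the last holds). Time passes only in rows, so rows that repeat a pose let the fingers close. It gives the time, the measured TCP pose, the force and the opening at its end, in the units of the state.
- state(): the state, without advancing time (a new reading comes with each control period).
- snapshot(name): name is "scene" or "top" or "wrist"; returns (picture, depth): 420x560x3 uint8, red, green, blue; 420x560 float32, mm along the optical axis (not along the pixel's ray), 0 where there is no reading.
- get_calibration(name): a dict with "vertical_fov" (degrees; the focal length in pixels is half the picture's height over the tangent of half this angle, whatever the lens; pixels are square), "cx", "cy" (the principal point, pixels), "k1" (the pictures are not rectified: a ray, as slopes to the right and down, at radius r is drawn at 1 + k1 r^2 times it, then the intrinsics apply), "rvec" (rotation vector, rad) and "tvec" (3), from world to camera coordinates, as OpenCV has them. Camera axes: x right, y down, z forward; pixel columns grow to the right and rows downward; lengths in mm; the calibration is good to about 2 mm. A picture is of the moment at which its call begins: read the wrist's pose just before it. get_calibration takes no time and is no camera call; for the wrist camera it gives the pose at the moment of the call.
- close_job(): hands the job in, once; it reports no verdict.
Trained networks look in the newest picture that a camera, given by its name, has taken for a name from the list of things; names that differ only in an ending like _2 or _b are one class to them, and where a whole thing is asked for, a point or a joint stands for the part that bears it (a point fixed in the world has none). Each returns a list of dicts, best first, with "p" (0 to 1); they miss things now and then, are a little off and sometimes report something else, mostly with a low value. They report only what shows in the picture. A call takes as long as a camera call.
- look_for(thing, camera): "extent" ([left, top, right, bottom] in pixels, round what is visible of it).
- masks_of(thing, camera): "region" (420x560 bool, what is visible of it) and "extent" ([left, top, right, bottom] in pixels, round what is visible of it).
The state is a dict: "t": time; "joints": joint angles; "qvel": joint speeds; "tau": joint torques, N m; "position": TCP position; "tcp_rot": TCP orientation; "force": force on the tool from outside, world axes, zero at the start; "ft_torque": the same for the moment, N m; "width": opening from 0.0 (shut) to 1.0 (fully open).
Only numpy, scipy, OpenCV 4.12 (cv2) and the standard library are available. Lean on these libraries where they do the work, as an engineer would, in place of code of your own. Each camera call takes 0.05 s, during which the arm holds its last target. There are 200 camera calls.

## Working session

There is one attempt and no reset: what is moved stays moved. The work goes in short steps, Python scripts to look and compute and a shell command to move; the robot and the scene stay as the last step left them, time stands still between calls to the robot, and variables do not carry over. Pictures are saved under pics/ and viewed, about 8 in all and at most 12, crops included, and the job is handed in when it is done.

```bash
mkdir -p pics; cat > h.py <<'E'
from bench import *
import numpy as np, cv2
def cal(n):
    c=get_calibration(n); f=210/np.tan(np.radians(c["vertical_fov"])/2)
    R=cv2.Rodrigues(np.array(c["rvec"],float))[0]; return c,f,R,np.array(c["tvec"],float)
def ray(n,u,v):
    c,f,R,t=cal(n); x=(u-c["cx"])/f; y=(v-c["cy"])/f
    rd=np.hypot(x,y); r=rd
    for _ in range(20): r=rd/(1+c["k1"]*r*r)
    s=r/rd if rd>0 else 1
    return np.array([x*s,y*s,1.]),R,t
def at_z(n,u,v,z):
    d,R,t=ray(n,u,v); o=-R.T@t; w=R.T@d; return o+w*(z-o[2])/w[2]
def proj(n,P):
    c,f,R,t=cal(n); p=R@np.array(P,float)+t; x,y=p[:2]/p[2]; k=1+c["k1"]*(x*x+y*y)
    return np.array([c["cx"]+f*x*k,c["cy"]+f*y*k])
def save(n,im): cv2.imwrite("pics/"+n+".png",im[:,:,::-1])
E
python3 - <<'E'
from h import *
s=state(); print(s["t"],s["position"],s["tcp_rot"],s["width"])
for n in("top","scene"):
    im,d=snapshot(n); save(n+"0",im)
    for k in("carousel","yellow_pocket","window"):
        try:
            r=look_for(k,n)
            for q in r[:2]:
                e=q["extent"]; print(n,k,round(q["p"],2),np.round(e),at_z(n,(e[0]+e[2])/2,(e[1]+e[3])/2,30).round())
        except Exception as x: print(n,k,x)
E
```

```text
0.0 [231.81067906 497.89041707 207.01179296] [-2.18153831e-04  2.16150995e-01  9.76359218e-01 -1.17346934e-03] 1.0003253381770125
top carousel 0.69 [232. 218. 312. 305.] [513.  61.  30.]
top yellow_pocket 0.89 [244. 263. 292. 303.] [472.  70.  30.]
top window 0.59 [233. 219. 315. 306.] [510.  58.  30.]
scene carousel 0.93 [243. 165. 314. 228.] [531.  60.  30.]
scene yellow_pocket 0.63 [251. 171. 304. 185.] [482.  69.  30.]
scene window 0.97 [242. 162. 316. 228.] [528.  61.  30.]
```

View pics/top0.png

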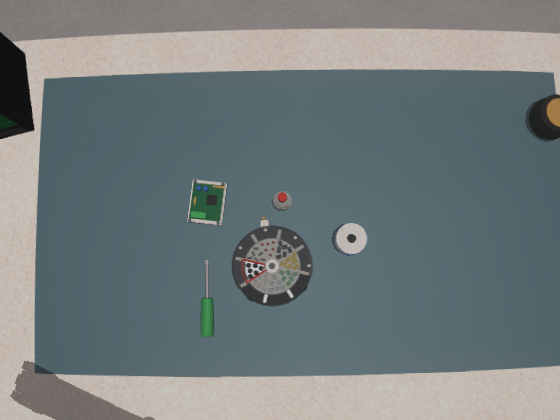

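View pics/scene0.png

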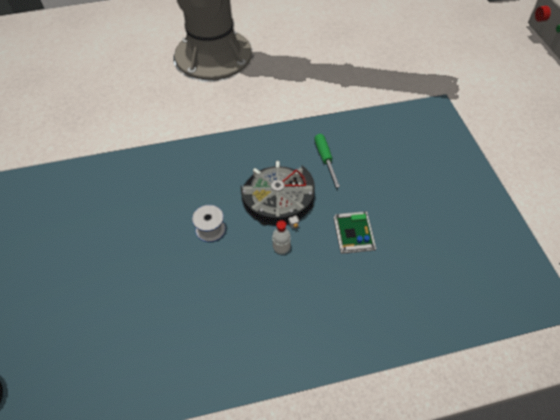

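```bash
python3 - <<'E'
from h import *
im,d=snapshot("top")
c=im[205:325,212:332]; save("crop1",cv2.resize(c,(720,720),interpolation=cv2.INTER_CUBIC)[:600])
# centre: hub, black base mask
hsv=cv2.cvtColor(im,cv2.COLOR_RGB2HSV)
m=masks_of("carousel","top")[0]["region"].astype(np.uint8)
cs=max(cv2.findContours(m,0,1)[0],key=cv2.contourArea); print("circ",cv2.minEnclosingCircle(cs),cv2.fitEllipse(cs))
for n,u,v,z in(("hub",272,266,38),("block",264.5,222.5,20),("win",252,270,37),("tabL",265,298,33),("tabR",290,294,33)):
    print(n,at_z("top",u,v,z).round(1), d[int(v),int(u)])
o=-cal("top")[2].T@cal("top")[3]; print("cam",o)
for t in("solder_reel","flux_bottle","screwdriver","board_carrier"):
    e=look_for(t,"top")[0]["extent"]; print(t,at_z("top",e[0],e[1],10).round(),at_z("top",e[2],e[3],10).round())
E
```

```text
circ ((272.1003112792969, 260.5780944824219), 44.32465744018555) ((271.7113342285156, 264.3043518066406), (78.92816162109375, 81.5499038696289), 167.7259063720703)
hub [503.8  61.8  38. ] 1015.838
block [589.   75.9  20. ] 1038.0148
win [496.7 100.1  37. ] 1030.4159
tabL [443.  76.  33.] 1014.9814
tabR [450.   28.2  33. ] 1016.90485
cam [ 489.86219001   40.15588226 1059.20526202]
solder_reel [584. -59.  10.] [ 527. -127.   10.]
flux_bottle [652.  56.  10.] [611.  16.  10.]
screwdriver [516. 205.  10.] [368. 177.  10.]
board_carrier [679. 226.  10.] [581. 153.  10.]
```

View pics/crop1.png

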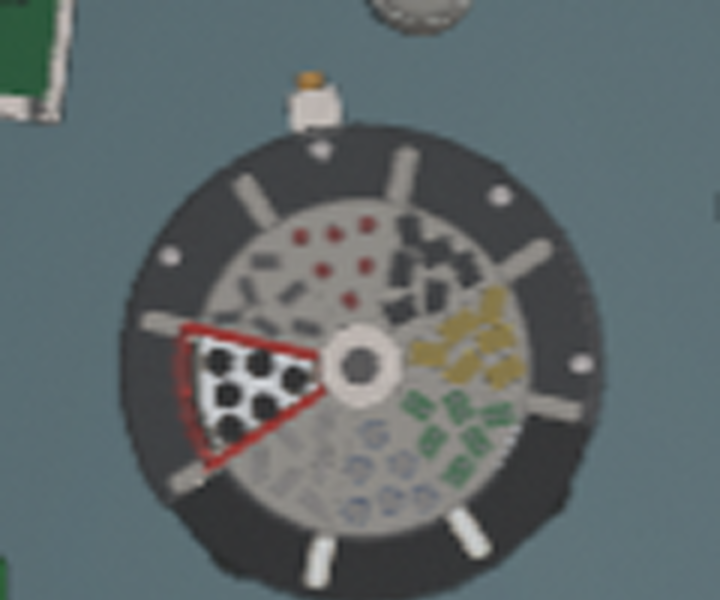

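The yellow pocket sits exactly opposite the red window (crop: yellow 465,340; window 245,392; hub 360,365), so the drum starts at -4 clicks. The hub is at about (504, 62), with yaw about 9.5°. The opening faces the robot, and its two white tabs are at crop (319,562) and (470,533).

First move: hover outside the opening at its +y end, fingers shut, with the 22 mm finger width lying along the tangent.

```bash
R='{"tx":-0.319,"ty":-0.295,"tz":0.08,"az":55.5,"hand":-1}'
python3 -m handwheel '[{"tx":-0.319,"ty":-0.295,"tz":0.08,"az":55.5,"hand":-1},{"tx":-0.319,"ty":-0.295,"tz":0.08,"az":55.5,"hand":-1},{"tx":-0.319,"ty":-0.295,"tz":0.08,"az":55.5,"hand":-1},{"tx":-0.319,"ty":-0.295,"tz":0.08,"az":55.5,"hand":-1},{"tx":-0.319,"ty":-0.295,"tz":0.08,"az":55.5,"hand":-1},{"tx":-0.319,"ty":-0.295,"tz":0.08,"az":55.5,"hand":-1},{"tx":-0.319,"ty":-0.295,"tz":0.08,"az":55.5,"hand":-1},{"tx":-0.319,"ty":-0.295,"tz":0.08,"az":55.5,"hand":-1},{"tx":-0.319,"ty":-0.295,"tz":0.08,"az":55.5,"hand":-1},{"tx":-0.319,"ty":-0.295,"tz":0.08,"az":55.5,"hand":-1}]' 30
cat >> h.py <<'E'
from scipy.spatial.transform import Rotation as Ro
C=np.array([504.,62.]); yaw=np.radians(9.5)
def car():
    s=state(); q=s["tcp_rot"]; r=Ro.from_quat([q[1],q[2],q[3],q[0]]).as_matrix()
    p=s["position"]; e=np.array([[np.cos(yaw),np.sin(yaw)],[-np.sin(yaw),np.cos(yaw)]])
    print("t",round(s["t"],2),"car xy",(e@(p[:2]-C)).round(1),"z",round(p[2],1),"toolx in car deg",np.degrees(np.arctan2(*(e@r[:2,0])[::-1])).round(1),"tilt",r[2,:].round(3),"F",np.round(s["force"],1),"w",round(s["width"],2),"tcp",p.round(1))
E
python3 - <<'E'
from h import *
im,d=snapshot("wrist"); save("w1",im); car()
im,d=snapshot("top"); save("t1",cv2.resize(im[190:350,180:390],None,fx=3.5,fy=3.5,interpolation=cv2.INTER_CUBIC))
for p in((-63,0,33),(-72*.924,72*.383,33),(-72*.924,-72*.383,33),(0,0,38)):
    x=C[0]+p[0]*np.cos(yaw)-p[1]*np.sin(yaw); y=C[1]+p[0]*np.sin(yaw)+p[1]*np.cos(yaw); print(proj("wrist",[x,y,p[2]]))
E
```

```text
t 0.75 car xy [-196.1  475.6] z 208.2 toolx in car deg 145.5 tilt [ 0.  0. -1.] F [0.1 0.3 0.2] w 1.0 tcp [232.1 498.7 208.2]
[ 50.74666509 442.16363342]
[ 61.04315026 434.31304997]
[ 37.38859702 446.54413141]
[ 81.14491021 471.48617217]validation failed for argument at $[0]...
```

View pics/w1.png

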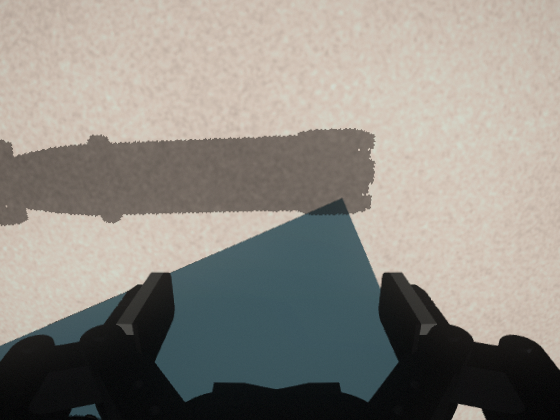

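The move was refused and the arm hasn't moved. The wrist view only shows the open fingers and bare bench. I'll retry with every field filled in.

```bash
python3 -m handwheel '[{"tx":-0.032,"ty":-0.030,"tz":0.008,"ax":0,"ay":0,"az":6,"hand":-1},{"tx":-0.064,"ty":-0.059,"tz":0.016,"ax":0,"ay":0,"az":12,"hand":-1},{"tx":-0.096,"ty":-0.089,"tz":0.024,"ax":0,"ay":0,"az":18,"hand":-1},{"tx":-0.128,"ty":-0.118,"tz":0.032,"ax":0,"ay":0,"az":24,"hand":-1},{"tx":-0.160,"ty":-0.148,"tz":0.040,"ax":0,"ay":0,"az":30,"hand":-1},{"tx":-0.192,"ty":-0.177,"tz":0.048,"ax":0,"ay":0,"az":36,"hand":-1},{"tx":-0.224,"ty":-0.207,"tz":0.056,"ax":0,"ay":0,"az":42,"hand":-1},{"tx":-0.256,"ty":-0.236,"tz":0.064,"ax":0,"ay":0,"az":48,"hand":-1},{"tx":-0.288,"ty":-0.266,"tz":0.072,"ax":0,"ay":0,"az":54,"hand":-1},{"tx":-0.319,"ty":-0.295,"tz":0.080,"ax":0,"ay":0,"az":55.5,"hand":-1}]' 30
python3 - <<'E'
from h import *
car()
E
```

```text
t: 1.8
position: [397.5, 94.9, 128.2]
tcp_rot: [0.0, 0.647, 0.763, 0.001]
force: [1.4, 0.5, 0.5]
width: 0.002
t 1.8 car xy [-99.6  50. ] z 128.2 toolx in car deg 89.9 tilt [ 0.001  0.001 -1.   ] F [1.4 0.5 0.5] w 0.0 tcp [397.5  94.9 128.2]
```

```bash
python3 - <<'E'
from h import *
car()
L=[]
for p in((-72*.924,72*.383,33),(-72*.924,-72*.383,33),(-53*.924,53*.383,33),(-53*.924,-53*.383,33),(0,0,40)):
    x=C[0]+p[0]*np.cos(yaw)-p[1]*np.sin(yaw); y=C[1]+p[0]*np.sin(yaw)+p[1]*np.cos(yaw); L.append(proj("wrist",[x,y,p[2]]))
im,d=snapshot("wrist"); im=im.copy()
for q in L: print(q.round()); cv2.drawMarker(im,tuple(int(v) for v in q),(255,0,255),0,14,1)
save("w2",im)
E
```

```text
t 1.8 car xy [-99.6  50. ] z 128.2 toolx in car deg 89.9 tilt [ 0.001  0.001 -1.   ] F [1.4 0.5 0.5] w 0.0 tcp [397.5  94.9 128.2]
[318. 228.]
[316. 290.]
[340. 236.]
[338. 282.]
[402. 263.]
```

View pics/w2.png

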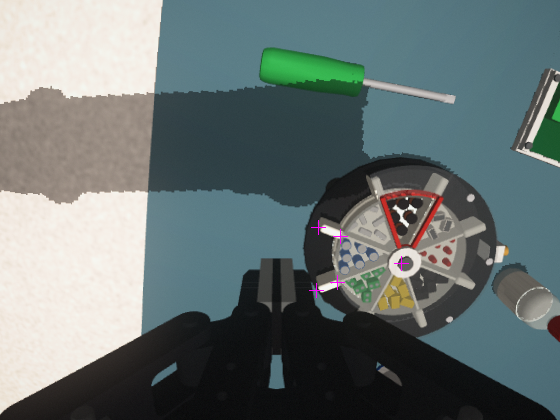

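The wrist view confirms the pose: the projected tab ends and hub land on the image (tabs 318,228 and 316,290; hub 402,263). Descending outside the rim.

```bash
python3 -m handwheel '[{"tx":0,"ty":-0.005,"tz":0.02,"ax":0,"ay":0,"az":0,"hand":-1},{"tx":0.001,"ty":-0.005,"tz":0.045,"ax":0,"ay":0,"az":0,"hand":-1},{"tx":0.001,"ty":-0.005,"tz":0.07,"ax":0,"ay":0,"az":0,"hand":-1},{"tx":0.001,"ty":-0.005,"tz":0.095,"ax":0,"ay":0,"az":0,"hand":-1},{"tx":0.001,"ty":-0.005,"tz":0.110,"ax":0,"ay":0,"az":0,"hand":-1},{"tx":0.001,"ty":0,"tz":0.110,"ax":0,"ay":0,"az":0,"hand":-1},{"tx":0.001,"ty":0.009,"tz":0.110,"ax":0,"ay":0,"az":0,"hand":-1},{"tx":0.001,"ty":0.018,"tz":0.110,"ax":0,"ay":0,"az":0,"hand":-1},{"tx":0.001,"ty":0.026,"tz":0.110,"ax":0,"ay":0,"az":0,"hand":-1},{"tx":0.001,"ty":0.026,"tz":0.110,"ax":0,"ay":0,"az":0,"hand":-1}]'
python3 - <<'E'
from h import *
car()
E
```

```text
t: 2.85
position: [425.1, 102.4, 19.1]
tcp_rot: [0.001, 0.646, 0.763, 0.001]
force: [-0.1, -0.4, -0.1]
width: -0.002
t 2.85 car xy [-71.2  52.8] z 19.1 toolx in car deg 90.0 tilt [ 0.     0.004 -1.   ] F [-0.1 -0.4 -0.1] w -0.0 tcp [425.1 102.4  19.1]
```

```bash
python3 -m handwheel '[{"tx":-0.005,"ty":0,"tz":0,"ax":0,"ay":0,"az":0,"hand":-1},{"tx":-0.010,"ty":0,"tz":0,"ax":0,"ay":0,"az":0,"hand":-1},{"tx":-0.014,"ty":0,"tz":0,"ax":0,"ay":0,"az":0,"hand":-1},{"tx":-0.018,"ty":0,"tz":0,"ax":0,"ay":0,"az":0,"hand":-1},{"tx":-0.022,"ty":0,"tz":0,"ax":0,"ay":0,"az":0,"hand":-1},{"tx":-0.025,"ty":0,"tz":0,"ax":0,"ay":0,"az":0,"hand":-1}]'
python3 -m handwheel '[{"tx":-0.004,"ty":0,"tz":0,"ax":0,"ay":0,"az":0,"hand":-1},{"tx":-0.008,"ty":0,"tz":0,"ax":0,"ay":0,"az":0,"hand":-1},{"tx":-0.012,"ty":0,"tz":0,"ax":0,"ay":0,"az":0,"hand":-1},{"tx":-0.016,"ty":0,"tz":0,"ax":0,"ay":0,"az":0,"hand":-1},{"tx":-0.020,"ty":0,"tz":0,"ax":0,"ay":0,"az":0,"hand":-1},{"tx":-0.024,"ty":0,"tz":0,"ax":0,"ay":0,"az":0,"hand":-1},{"tx":-0.028,"ty":0,"tz":0,"ax":0,"ay":0,"az":0,"hand":-1},{"tx":-0.031,"ty":0,"tz":0,"ax":0,"ay":0,"az":0,"hand":-1},{"tx":-0.031,"ty":0,"tz":0,"ax":0,"ay":0,"az":0,"hand":-1}]'
python3 - <<'E'
from h import *
car()
im,d=snapshot("wrist"); save("w3",im)
im,d=snapshot("top"); save("t3",cv2.resize(im[190:330,190:350],None,fx=4,fy=4,interpolation=cv2.INTER_CUBIC))
E
```

```text
t: 3.45
position: [426.4, 76.7, 18.1]
tcp_rot: [0.0, 0.646, 0.763, 0.0]
force: [0.5, -0.5, 0.1]
width: 0.002
t: 4.35
position: [431.7, 46.0, 18.1]
tcp_rot: [0.0, 0.646, 0.763, -0.0]
force: [-0.3, 0.6, -0.2]
width: -0.001
t 4.35 car xy [-74.   -3.8] z 18.1 toolx in car deg 90.0 tilt [-0.  0. -1.] F [-0.3  0.6 -0.2] w -0.0 tcp [431.7  46.   18.1]
```

View pics/w3.png

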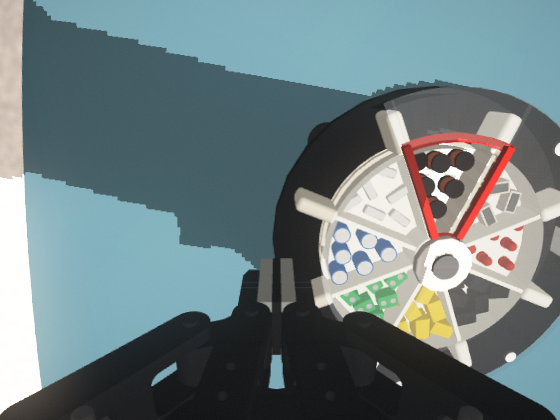

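The drum has not turned: black is still in the window and tabs remain at (315,205) and (320,292). The finger passed just outside the tab tips, so the fingertips are slimmer than I assumed. I'll work out their real extent from the picture.

```bash
python3 - <<'E'
from h import *
e=np.array([[np.cos(yaw),-np.sin(yaw)],[np.sin(yaw),np.cos(yaw)]])
for p in((-74,7,18),(-67,7,18),(-64,7,18),(-60,7,18),(-54,7,18)):
    print(p,proj("wrist",[*(C+e@np.array(p[:2])),p[2]]).round(1))
im,d=snapshot("wrist")
for v in(255,259,262,266,270): print(v,d[v,240:325:4].round())
E
```

```text
(-74, 7, 18) [276.3 235.3]
(-67, 7, 18) [290.3 235.3]
(-64, 7, 18) [296.3 235.2]
(-60, 7, 18) [304.3 235.2]
(-54, 7, 18) [316.2 235.2]
255 [201. 201. 201. 201. 201. 201. 202. 200. 201. 192. 192. 191. 191. 192.
 191. 191. 192. 192. 191. 191. 186. 164.]
259 [201. 202. 202. 202. 201. 202. 149. 151. 150. 151. 150. 152. 151. 151.
 192. 192. 193. 193. 194. 193. 186. 164.]
262 [203. 203. 202. 202. 201. 202. 149. 147. 149. 149. 148. 147. 149. 148.
 193. 194. 193. 193. 193. 193. 187. 163.]
266 [203. 203. 203. 203. 203. 203. 145. 145. 144. 145. 145. 145. 145. 145.
 194. 193. 193. 192. 193. 194. 194. 165.]
270 [203. 203. 150. 150. 150.   0. 142. 142. 142. 142. 142. 142. 142. 142.
 150. 150. 149. 195. 195. 195. 194. 165.]
```

The pads are only about ±7 mm radially, so the tip face was at radius 67. I need the TCP at about x = -64. Back to y = +51, go in deeper, then stroke.

```bash
python3 -m handwheel '[{"tx":0,"ty":-0.006,"tz":0,"ax":0,"ay":0,"az":0,"hand":-1},{"tx":0.018,"ty":-0.008,"tz":0,"ax":0,"ay":0,"az":0,"hand":-1},{"tx":0.036,"ty":-0.008,"tz":0,"ax":0,"ay":0,"az":0,"hand":-1},{"tx":0.055,"ty":-0.006,"tz":0,"ax":0,"ay":0,"az":0,"hand":-1},{"tx":0.055,"ty":0,"tz":0,"ax":0,"ay":0,"az":0,"hand":-1},{"tx":0.055,"ty":0.006,"tz":0,"ax":0,"ay":0,"az":0,"hand":-1},{"tx":0.055,"ty":0.010,"tz":0,"ax":0,"ay":0,"az":0,"hand":-1},{"tx":0.055,"ty":0.010,"tz":0,"ax":0,"ay":0,"az":0,"hand":-1}]'
python3 -m handwheel '[{"tx":-0.005,"ty":0,"tz":0,"ax":0,"ay":0,"az":0,"hand":-1},{"tx":-0.010,"ty":0,"tz":0,"ax":0,"ay":0,"az":0,"hand":-1},{"tx":-0.014,"ty":0,"tz":0,"ax":0,"ay":0,"az":0,"hand":-1},{"tx":-0.018,"ty":0,"tz":0,"ax":0,"ay":0,"az":0,"hand":-1},{"tx":-0.022,"ty":0,"tz":0,"ax":0,"ay":0,"az":0,"hand":-1},{"tx":-0.026,"ty":0,"tz":0,"ax":0,"ay":0,"az":0,"hand":-1}]'
python3 -m handwheel '[{"tx":-0.004,"ty":0,"tz":0,"ax":0,"ay":0,"az":0,"hand":-1},{"tx":-0.008,"ty":0,"tz":0,"ax":0,"ay":0,"az":0,"hand":-1},{"tx":-0.012,"ty":0,"tz":0,"ax":0,"ay":0,"az":0,"hand":-1},{"tx":-0.016,"ty":0,"tz":0,"ax":0,"ay":0,"az":0,"hand":-1},{"tx":-0.020,"ty":0,"tz":0,"ax":0,"ay":0,"az":0,"hand":-1},{"tx":-0.024,"ty":0,"tz":0,"ax":0,"ay":0,"az":0,"hand":-1},{"tx":-0.028,"ty":0,"tz":0,"ax":0,"ay":0,"az":0,"hand":-1},{"tx":-0.028,"ty":0,"tz":0,"ax":0,"ay":0,"az":0,"hand":-1}]'
python3 - <<'E'
from h import *
car()
im,d=snapshot("wrist"); save("w4",im)
E
```

```text
t: 5.3
position: [433.5, 101.4, 18.2]
tcp_rot: [0.001, 0.647, 0.763, 0.0]
force: [-0.6, -0.2, 0.5]
width: -0.002
t: 5.9
position: [436.7, 76.5, 18.1]
tcp_rot: [-0.0, 0.646, 0.763, 0.0]
force: [-0.5, 0.8, -0.7]
width: -0.002
t: 6.7
position: [441.4, 48.5, 18.1]
tcp_rot: [0.0, 0.646, 0.763, -0.0]
force: [-0.2, 0.1, -0.2]
width: -0.0
t 6.7 car xy [-63.9  -3. ] z 18.1 toolx in car deg 90.0 tilt [-0.  0. -1.] F [-0.2  0.1 -0.2] w -0.0 tcp [441.4  48.5  18.1]
```

View pics/w4.png

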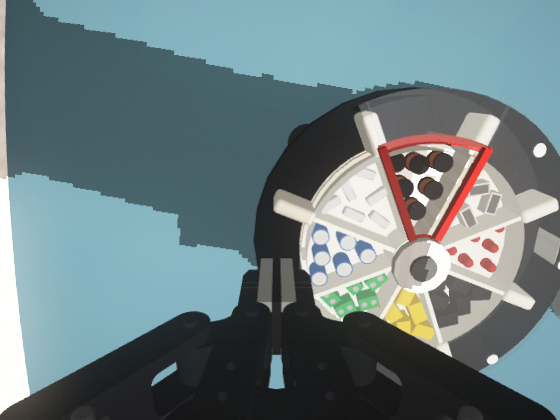

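The drum still hasn't turned (black in the window, yellow opposite) and I read no force. I'll find out where the fingertips really are in 3D from the depth picture.

```bash
python3 - <<'E'
from h import *
e=np.array([[np.cos(yaw),-np.sin(yaw)],[np.sin(yaw),np.cos(yaw)]])
def W(n,u,v,dep):
    d,R,t=ray(n,u,v); p=R.T@(d*dep-t); return np.r_[e.T@(p[:2]-C),p[2]].round(1)
im,d=snapshot("wrist"); car()
for u,v in((250,275),(262,262),(277,259),(277,262),(290,262),(277,275),(277,300),(305,280),(293,205),(278,198),(280,215),(308,213),(420,240),(270,240)): print((u,v),im[v,u],W("wrist",u,v,d[v,u]))
c=get_calibration("wrist"); print("cam",-cal("wrist")[2].T@cal("wrist")[3])
im,d=snapshot("top"); save("t4",cv2.resize(im[205:325,212:332],(600,600),interpolation=cv2.INTER_CUBIC))
im,d=snapshot("scene"); save("s4",cv2.resize(im[130:250,210:360],(750,600),interpolation=cv2.INTER_CUBIC))
E
```

```text
t 6.8 car xy [-64.   -2.2] z 18.1 toolx in car deg 90.0 tilt [ 0. -0. -1.] F [-0.6  1.  -0.3] w 0.0 tcp [441.3  49.2  18.1]
(250, 275) [32 37 39] [-74.7   5.3  54.4]
(262, 262) [104 105 100] [-69.9   9.3  50.5]
(277, 259) [34 35 35] [-63.7   9.3  47.8]
(277, 262) [35 35 36] [-63.7   9.8  51.6]
(290, 262) [104 103  99] [-58.4   9.5  50.9]
(277, 275) [33 34 33] [-63.8   9.5  62.2]
(277, 300) [28 30 30] [-63.8   9.5  79.8]
(305, 280) [40 41 42] [-52.6   4.9  57.8]
(293, 205) [191 184 169] [-56.7  28.9  34.4]
(278, 198) [154 148 136] [-63.2  30.8  29.9]
(280, 215) [122 117 108] [-62.1  16.1  10.6]
(308, 213) [225 217 202] [-49.9  24.7  33. ]
(420, 240) [137 130 124] [-0.3 14.3 39.7]
(270, 240) [36 37 38] [-67.3   2.   10.1]
cam [428.04655238 126.50697491 185.60648779]
```

View pics/s4.png

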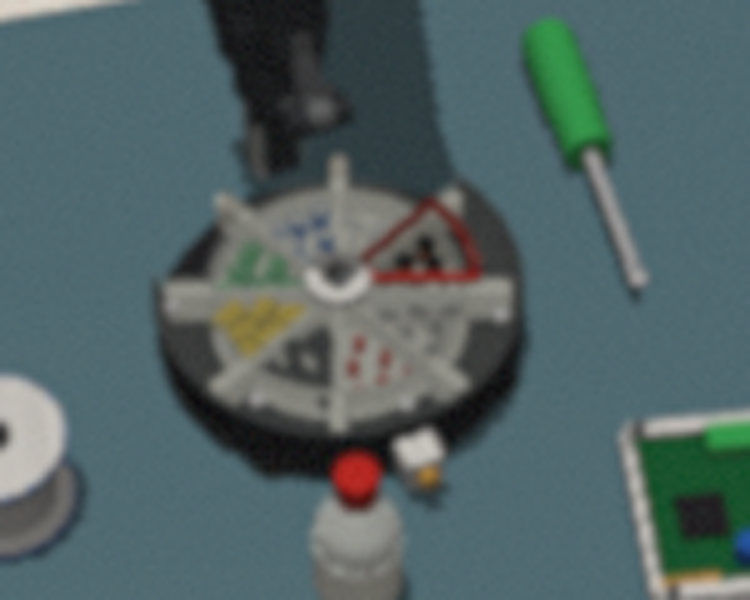

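The depth shows the pads' lower edge at z≈48 while the reported TCP is z=18. The fingers ran over the tabs without touching. In the scene view (fingertip about crop 265,175) I'll check that height independently.

```bash
python3 - <<'E'
from h import *
p=state()["position"]
for z in(18,30,40,48,58): q=proj("scene",[p[0],p[1],z]); print(z,q.round(1),"crop",((q-[210,130])*5).round())
im,d=snapshot("scene")
R,t=cal("scene")[2:]
for v in range(158,174,2):
    r=[]
    for u in range(258,272,2):
        dd,_,_=ray("scene",u,v); w=R.T@(dd*d[v,u]-t); r.append(w.round().astype(int).tolist())
    print(v,r)
E
```

```text
18 [264.7 168.4] crop [273. 192.]
30 [264.5 164.8] crop [272. 174.]
40 [264.3 161.8] crop [272. 159.]
48 [264.2 159.4] crop [271. 147.]
58 [264.  156.3] crop [270. 131.]
158 [[390, 44, -4], [452, 39, 67], [449, 44, 62], [479, 43, 96], [491, 45, 109], [455, 55, 66], [399, 70, -1]]
160 [[401, 42, 2], [451, 39, 60], [449, 43, 56], [457, 46, 64], [455, 51, 61], [454, 55, 59], [448, 61, 51]]
162 [[404, 41, -1], [449, 39, 51], [451, 43, 52], [457, 46, 58], [453, 51, 52], [455, 55, 53], [449, 60, 45]]
164 [[413, 40, 3], [413, 44, 2], [449, 43, 43], [456, 46, 51], [455, 50, 48], [413, 62, -3], [417, 66, 0]]
166 [[417, 39, 1], [417, 43, 0], [420, 47, 2], [418, 52, -1], [421, 56, 1], [451, 55, 36], [454, 59, 38]]
168 [[422, 38, 1], [423, 42, 0], [423, 47, -1], [453, 46, 34], [454, 50, 34], [455, 54, 34], [456, 59, 34]]
170 [[426, 37, -2], [457, 37, 35], [457, 41, 34], [459, 45, 35], [460, 49, 35], [462, 53, 36], [464, 57, 37]]
172 [[461, 31, 34], [460, 36, 32], [460, 40, 31], [464, 44, 35], [463, 48, 32], [466, 52, 35], [465, 56, 32]]
```

Both cameras agree that the real tips are about 28 mm above the reported TCP. I'll correct for that: tip at z≈15 means reported z≈-13. The finger backs are wider higher up, so I use x = -71.5.

```bash
python3 -m handwheel '[{"tx":0,"ty":-0.010,"tz":0,"ax":0,"ay":0,"az":0,"hand":-1},{"tx":0.010,"ty":-0.022,"tz":0,"ax":0,"ay":0,"az":0,"hand":-1},{"tx":0.030,"ty":-0.022,"tz":0,"ax":0,"ay":0,"az":0,"hand":-1},{"tx":0.050,"ty":-0.022,"tz":0,"ax":0,"ay":0,"az":0,"hand":-1},{"tx":0.054,"ty":-0.022,"tz":0.006,"ax":0,"ay":0,"az":0,"hand":-1},{"tx":0.054,"ty":-0.022,"tz":0.014,"ax":0,"ay":0,"az":0,"hand":-1},{"tx":0.054,"ty":-0.022,"tz":0.022,"ax":0,"ay":0,"az":0,"hand":-1},{"tx":0.054,"ty":-0.022,"tz":0.028,"ax":0,"ay":0,"az":0,"hand":-1},{"tx":0.054,"ty":-0.022,"tz":0.031,"ax":0,"ay":0,"az":0,"hand":-1},{"tx":0.054,"ty":-0.022,"tz":0.031,"ax":0,"ay":0,"az":0,"hand":-1}]'
python3 -m handwheel '[{"tx":0,"ty":0.005,"tz":0,"ax":0,"ay":0,"az":0,"hand":-1},{"tx":0,"ty":0.010,"tz":0,"ax":0,"ay":0,"az":0,"hand":-1},{"tx":0,"ty":0.0145,"tz":0,"ax":0,"ay":0,"az":0,"hand":-1},{"tx":0,"ty":0.0145,"tz":0,"ax":0,"ay":0,"az":0,"hand":-1}]'
python3 - <<'E'
from h import *
car()
E
```

```text
t: 7.95
position: [410.2, 98.0, -13.5]
tcp_rot: [-0.0, 0.646, 0.763, -0.001]
force: [0.2, -0.8, -0.6]
width: -0.0
t: 8.35
position: [426.5, 101.6, -12.5]
tcp_rot: [0.001, 0.646, 0.763, 0.001]
force: [-0.1, -0.8, -1.1]
width: 0.001
t 8.35 car xy [-69.9  51.8] z -12.5 toolx in car deg 90.0 tilt [-0.     0.002 -1.   ] F [-0.1 -0.8 -1.1] w 0.0 tcp [426.5 101.6 -12.5]
```

```bash
python3 -m handwheel '[{"tx":-0.004,"ty":0,"tz":0,"ax":0,"ay":0,"az":0,"hand":-1},{"tx":-0.008,"ty":0,"tz":0,"ax":0,"ay":0,"az":0,"hand":-1},{"tx":-0.012,"ty":0,"tz":0,"ax":0,"ay":0,"az":0,"hand":-1},{"tx":-0.015,"ty":0,"tz":0,"ax":0,"ay":0,"az":0,"hand":-1}]'
python3 -m handwheel '[{"tx":-0.003,"ty":0,"tz":0,"ax":0,"ay":0,"az":0,"hand":-1},{"tx":-0.006,"ty":0,"tz":0,"ax":0,"ay":0,"az":0,"hand":-1}]'
python3 -m handwheel '[{"tx":-0.003,"ty":0,"tz":0,"ax":0,"ay":0,"az":0,"hand":-1},{"tx":-0.006,"ty":0,"tz":0,"ax":0,"ay":0,"az":0,"hand":-1}]'
python3 -m handwheel '[{"tx":-0.004,"ty":0,"tz":0,"ax":0,"ay":0,"az":0,"hand":-1},{"tx":-0.008,"ty":0,"tz":0,"ax":0,"ay":0,"az":0,"hand":-1},{"tx":-0.012,"ty":0,"tz":0,"ax":0,"ay":0,"az":0,"hand":-1},{"tx":-0.016,"ty":0,"tz":0,"ax":0,"ay":0,"az":0,"hand":-1},{"tx":-0.020,"ty":0,"tz":0,"ax":0,"ay":0,"az":0,"hand":-1},{"tx":-0.024,"ty":0,"tz":0,"ax":0,"ay":0,"az":0,"hand":-1},{"tx":-0.028,"ty":0,"tz":0,"ax":0,"ay":0,"az":0,"hand":-1},{"tx":-0.028,"ty":0,"tz":0,"ax":0,"ay":0,"az":0,"hand":-1}]'
python3 - <<'E'
from h import *
car()
im,d=snapshot("wrist"); save("w5",im)
E
```

```text
t: 8.75
position: [426.9, 86.0, -12.9]
tcp_rot: [-0.0, 0.646, 0.763, -0.0]
force: [-1.6, 1.7, 0.3]
width: -0.002
t: 8.95
position: [426.2, 81.4, -13.2]
tcp_rot: [-0.002, 0.646, 0.764, -0.001]
force: [-5.5, 2.4, 2.9]
width: 0.003
t: 9.15
position: [425.6, 75.1, -13.5]
tcp_rot: [-0.003, 0.646, 0.764, -0.002]
force: [-6.2, 1.8, 3.4]
width: 0.0
t: 9.95
position: [430.8, 44.2, -14.0]
tcp_rot: [-0.001, 0.647, 0.763, -0.003]
force: [-4.6, -3.0, -0.4]
width: -0.001
t 9.95 car xy [-75.2  -5.5] z -14.0 toolx in car deg 89.9 tilt [-0.002 -0.006 -1.   ] F [-4.6 -3.  -0.4] w -0.0 tcp [430.8  44.2 -14. ]
```

View pics/w5.png

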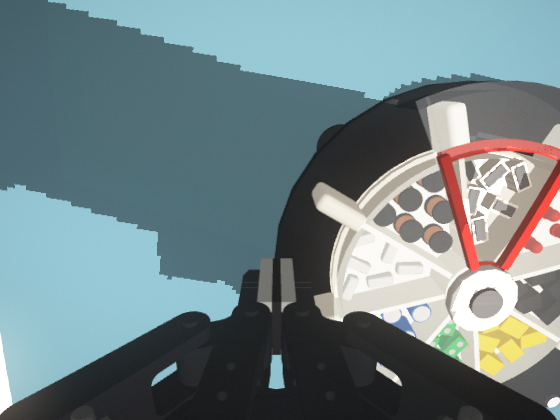

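That was a click: silver parts are now in the window and black has moved counter-clockwise, so the drum is at -3. There was a radial push of about 5 N, so the finger leaned on the cover edge. I'll run 3 mm farther out from here and check the carousel hasn't shifted.

```bash
python3 -m handwheel '[{"tx":0.003,"ty":-0.004,"tz":0,"ax":0,"ay":0,"az":0,"hand":-1},{"tx":0.003,"ty":-0.010,"tz":0,"ax":0,"ay":0,"az":0,"hand":-1},{"tx":0.004,"ty":-0.015,"tz":0,"ax":0,"ay":0,"az":0,"hand":-1},{"tx":0.016,"ty":-0.016,"tz":0,"ax":0,"ay":0,"az":0,"hand":-1},{"tx":0.036,"ty":-0.016,"tz":0,"ax":0,"ay":0,"az":0,"hand":-1},{"tx":0.055,"ty":-0.016,"tz":0,"ax":0,"ay":0,"az":0,"hand":-1},{"tx":0.055,"ty":-0.016,"tz":0,"ax":0,"ay":0,"az":0,"hand":-1}]'
python3 - <<'E'
from h import *
car()
im,d=snapshot("top"); g=cv2.cvtColor(im,cv2.COLOR_RGB2GRAY)
save("t5",cv2.resize(im[205:325,212:332],(600,600),interpolation=cv2.INTER_CUBIC))
a=cv2.imread("pics/top0.png",0)
# shift of base/block region away from the arm
for (y0,y1,x0,x1) in((216,232,255,275),(232,300,300,322)):
    tpl=a[y0:y1,x0:x1]; r=cv2.matchTemplate(g[y0-6:y1+6,x0-6:x1+6],tpl,cv2.TM_CCOEFF_NORMED); print(cv2.minMaxLoc(r))
    print(cv2.phaseCorrelate(a[y0:y1,x0:x1].astype(np.float32),g[y0:y1,x0:x1].astype(np.float32)))
E
```

```text
t: 10.7
position: [409.1, 101.8, -12.6]
tcp_rot: [-0.0, 0.644, 0.765, 0.001]
force: [-0.9, -0.0, 0.2]
width: 0.002
t 10.7 car xy [-87.1  54.9] z -12.6 toolx in car deg 90.3 tilt [ 0.002  0.001 -1.   ] F [-0.9 -0.   0.2] w 0.0 tcp [409.1 101.8 -12.6]
(-0.4532080888748169, 0.9996853470802307, (0, 0), (6, 6))
((0.006250138954445816, 0.11782762379181833), 1.0113859623670578)
(-0.02858072519302368, 0.9992559552192688, (0, 0), (6, 6))
((0.019629737551577264, 0.020604622800270533), 1.0010428234106965)
```

The carousel hasn't moved (shift ≤0.1 px). Second stroke, at x≈-74.5.

```bash
python3 -m handwheel '[{"tx":0,"ty":0.006,"tz":0,"ax":0,"ay":0,"az":0,"hand":-1},{"tx":0,"ty":0.013,"tz":0,"ax":0,"ay":0,"az":0,"hand":-1},{"tx":-0.006,"ty":0.013,"tz":0,"ax":0,"ay":0,"az":0,"hand":-1},{"tx":-0.012,"ty":0.013,"tz":0,"ax":0,"ay":0,"az":0,"hand":-1},{"tx":-0.016,"ty":0.013,"tz":0,"ax":0,"ay":0,"az":0,"hand":-1},{"tx":-0.019,"ty":0.013,"tz":0,"ax":0,"ay":0,"az":0,"hand":-1},{"tx":-0.022,"ty":0.013,"tz":0,"ax":0,"ay":0,"az":0,"hand":-1},{"tx":-0.025,"ty":0.013,"tz":0,"ax":0,"ay":0,"az":0,"hand":-1}]'
python3 -m handwheel '[{"tx":-0.003,"ty":0,"tz":0,"ax":0,"ay":0,"az":0,"hand":-1},{"tx":-0.007,"ty":0,"tz":0,"ax":0,"ay":0,"az":0,"hand":-1},{"tx":-0.011,"ty":0,"tz":0,"ax":0,"ay":0,"az":0,"hand":-1},{"tx":-0.015,"ty":0,"tz":0,"ax":0,"ay":0,"az":0,"hand":-1},{"tx":-0.019,"ty":0,"tz":0,"ax":0,"ay":0,"az":0,"hand":-1},{"tx":-0.023,"ty":0,"tz":0,"ax":0,"ay":0,"az":0,"hand":-1},{"tx":-0.027,"ty":0,"tz":0,"ax":0,"ay":0,"az":0,"hand":-1},{"tx":-0.031,"ty":0,"tz":0,"ax":0,"ay":0,"az":0,"hand":-1},{"tx":-0.031,"ty":0,"tz":0,"ax":0,"ay":0,"az":0,"hand":-1}]'
cat > chk.py <<'E'
from h import *
import sys
car()
im,d=snapshot("top"); save("t"+sys.argv[1],im)
hsv=cv2.cvtColor(im,cv2.COLOR_RGB2HSV)[225:305,232:312]
m=(abs(hsv[...,0].astype(int)-24)<5)&(hsv[...,1]>110)&(hsv[...,2]>80)
v,u=np.nonzero(m); p=at_z("top",u.mean()+232,v.mean()+225,29)[:2]-C
print("yellow n",len(u),"car angle",(np.degrees(np.arctan2(p[1],p[0])-yaw)).round(1),"r",np.hypot(*p).round(1),"-> drum clicks",((np.degrees(np.arctan2(p[1],p[0])-yaw)-90)/45).round(2))
a=cv2.imread("pics/top0.png",0); g=cv2.cvtColor(im,cv2.COLOR_RGB2GRAY)
s=np.s_[216:232,255:275]; print("shift",np.round(cv2.phaseCorrelate(a[s].astype(np.float32),g[s].astype(np.float32))[0],2))
E
python3 chk.py 6
```

```text
t: 11.55
position: [425.1, 76.2, -13.2]
tcp_rot: [-0.001, 0.646, 0.764, -0.001]
force: [-1.7, 2.2, 0.3]
width: -0.002
t: 12.45
position: [431.4, 43.5, -13.0]
tcp_rot: [0.001, 0.647, 0.763, -0.001]
force: [-3.7, -3.1, -1.5]
width: 0.003
t 12.45 car xy [-74.6  -6.3] z -13.0 toolx in car deg 89.9 tilt [-0.002 -0.    -1.   ] F [-3.7 -3.1 -1.5] w 0.0 tcp [431.4  43.5 -13. ]
yellow n 74 car angle -5.0 r 37.1 -> drum clicks -2.11
shift [-0.04  0.08]
```

Now about -2 clicks. Withdraw, check, and repeat.

```bash
python3 -m handwheel '[{"tx":0,"ty":-0.005,"tz":0,"ax":0,"ay":0,"az":0,"hand":-1},{"tx":0.001,"ty":-0.010,"tz":0,"ax":0,"ay":0,"az":0,"hand":-1},{"tx":0.004,"ty":-0.014,"tz":0,"ax":0,"ay":0,"az":0,"hand":-1},{"tx":0.016,"ty":-0.014,"tz":0,"ax":0,"ay":0,"az":0,"hand":-1},{"tx":0.036,"ty":-0.014,"tz":0,"ax":0,"ay":0,"az":0,"hand":-1},{"tx":0.056,"ty":-0.014,"tz":0,"ax":0,"ay":0,"az":0,"hand":-1},{"tx":0.056,"ty":-0.014,"tz":0,"ax":0,"ay":0,"az":0,"hand":-1}]'; python3 chk.py 7
```

```text
t: 13.2
position: [408.4, 102.4, -12.5]
tcp_rot: [-0.0, 0.644, 0.765, 0.002]
force: [0.2, 0.3, 0.4]
width: -0.002
t 13.2 car xy [-87.6  55.6] z -12.5 toolx in car deg 90.4 tilt [ 0.002  0.002 -1.   ] F [0.2 0.3 0.4] w -0.0 tcp [408.4 102.4 -12.5]
yellow n 76 car angle 1.6 r 37.3 -> drum clicks -1.96
shift [-0.05  0.1 ]
```

```bash
python3 -m handwheel '[{"tx":0,"ty":0.006,"tz":0,"ax":0,"ay":0,"az":0,"hand":-1},{"tx":0,"ty":0.013,"tz":0,"ax":0,"ay":0,"az":0,"hand":-1},{"tx":-0.006,"ty":0.013,"tz":0,"ax":0,"ay":0,"az":0,"hand":-1},{"tx":-0.012,"ty":0.013,"tz":0,"ax":0,"ay":0,"az":0,"hand":-1},{"tx":-0.016,"ty":0.013,"tz":0,"ax":0,"ay":0,"az":0,"hand":-1},{"tx":-0.019,"ty":0.013,"tz":0,"ax":0,"ay":0,"az":0,"hand":-1},{"tx":-0.022,"ty":0.013,"tz":0,"ax":0,"ay":0,"az":0,"hand":-1},{"tx":-0.025,"ty":0.013,"tz":0,"ax":0,"ay":0,"az":0,"hand":-1}]'
python3 -m handwheel '[{"tx":-0.003,"ty":0,"tz":0,"ax":0,"ay":0,"az":0,"hand":-1},{"tx":-0.007,"ty":0,"tz":0,"ax":0,"ay":0,"az":0,"hand":-1},{"tx":-0.011,"ty":0,"tz":0,"ax":0,"ay":0,"az":0,"hand":-1},{"tx":-0.015,"ty":0,"tz":0,"ax":0,"ay":0,"az":0,"hand":-1},{"tx":-0.019,"ty":0,"tz":0,"ax":0,"ay":0,"az":0,"hand":-1},{"tx":-0.023,"ty":0,"tz":0,"ax":0,"ay":0,"az":0,"hand":-1},{"tx":-0.027,"ty":0,"tz":0,"ax":0,"ay":0,"az":0,"hand":-1},{"tx":-0.031,"ty":0,"tz":0,"ax":0,"ay":0,"az":0,"hand":-1},{"tx":-0.031,"ty":0,"tz":0,"ax":0,"ay":0,"az":0,"hand":-1}]'
python3 -m handwheel '[{"tx":0,"ty":-0.005,"tz":0,"ax":0,"ay":0,"az":0,"hand":-1},{"tx":0.001,"ty":-0.010,"tz":0,"ax":0,"ay":0,"az":0,"hand":-1},{"tx":0.004,"ty":-0.014,"tz":0,"ax":0,"ay":0,"az":0,"hand":-1},{"tx":0.016,"ty":-0.014,"tz":0,"ax":0,"ay":0,"az":0,"hand":-1},{"tx":0.036,"ty":-0.014,"tz":0,"ax":0,"ay":0,"az":0,"hand":-1},{"tx":0.056,"ty":-0.014,"tz":0,"ax":0,"ay":0,"az":0,"hand":-1},{"tx":0.056,"ty":-0.014,"tz":0,"ax":0,"ay":0,"az":0,"hand":-1}]'; python3 chk.py 8
```

```text
t: 14.05
position: [424.1, 76.0, -13.2]
tcp_rot: [-0.001, 0.646, 0.764, -0.001]
force: [-2.6, 2.1, 0.1]
width: 0.001
t: 14.95
position: [432.8, 44.7, -12.3]
tcp_rot: [0.002, 0.646, 0.763, 0.002]
force: [0.2, -0.1, 1.7]
width: -0.002
t: 15.65
position: [406.5, 101.8, -12.8]
tcp_rot: [-0.001, 0.644, 0.765, 0.001]
force: [-0.1, 0.5, -0.2]
width: 0.002
t 15.65 car xy [-89.6  55.3] z -12.8 toolx in car deg 90.4 tilt [ 0.002  0.    -1.   ] F [-0.1  0.5 -0.2] w 0.0 tcp [406.5 101.8 -12.8]
yellow n 78 car angle 46.8 r 37.1 -> drum clicks -0.96
shift [-0.04  0.09]
```

At -1. Last stroke, the same but gentler around the ridge.

```bash
python3 -m handwheel '[{"tx":0,"ty":0.007,"tz":0,"ax":0,"ay":0,"az":0,"hand":-1},{"tx":0,"ty":0.0145,"tz":0,"ax":0,"ay":0,"az":0,"hand":-1},{"tx":-0.006,"ty":0.0145,"tz":0,"ax":0,"ay":0,"az":0,"hand":-1},{"tx":-0.012,"ty":0.0145,"tz":0,"ax":0,"ay":0,"az":0,"hand":-1},{"tx":-0.016,"ty":0.0145,"tz":0,"ax":0,"ay":0,"az":0,"hand":-1},{"tx":-0.019,"ty":0.0145,"tz":0,"ax":0,"ay":0,"az":0,"hand":-1},{"tx":-0.022,"ty":0.0145,"tz":0,"ax":0,"ay":0,"az":0,"hand":-1},{"tx":-0.025,"ty":0.0145,"tz":0,"ax":0,"ay":0,"az":0,"hand":-1}]'
python3 -m handwheel '[{"tx":-0.003,"ty":0,"tz":0,"ax":0,"ay":0,"az":0,"hand":-1},{"tx":-0.006,"ty":0,"tz":0,"ax":0,"ay":0,"az":0,"hand":-1},{"tx":-0.009,"ty":0,"tz":0,"ax":0,"ay":0,"az":0,"hand":-1},{"tx":-0.012,"ty":0,"tz":0,"ax":0,"ay":0,"az":0,"hand":-1},{"tx":-0.015,"ty":0,"tz":0,"ax":0,"ay":0,"az":0,"hand":-1},{"tx":-0.018,"ty":0,"tz":0,"ax":0,"ay":0,"az":0,"hand":-1},{"tx":-0.022,"ty":0,"tz":0,"ax":0,"ay":0,"az":0,"hand":-1},{"tx":-0.026,"ty":0,"tz":0,"ax":0,"ay":0,"az":0,"hand":-1},{"tx":-0.030,"ty":0,"tz":0,"ax":0,"ay":0,"az":0,"hand":-1},{"tx":-0.030,"ty":0,"tz":0,"ax":0,"ay":0,"az":0,"hand":-1}]'
python3 chk.py 9
```

```text
t: 16.5
position: [424.6, 76.1, -13.3]
tcp_rot: [-0.001, 0.646, 0.764, -0.001]
force: [-1.7, 1.5, 0.0]
width: -0.003
t: 17.5
position: [431.0, 44.5, -12.9]
tcp_rot: [0.001, 0.647, 0.763, -0.0]
force: [-3.7, -2.9, -1.4]
width: -0.001
t 17.5 car xy [-74.9  -5.2] z -12.9 toolx in car deg 89.9 tilt [-0.002  0.    -1.   ] F [-3.7 -2.9 -1.4] w -0.0 tcp [431.   44.5 -12.9]
yellow n 113 car angle 84.8 r 36.7 -> drum clicks -0.11
shift [-0.04  0.  ]
```

Yellow is in the window. Retract radially, then up and clear, and do the final check.

```bash
python3 -m handwheel '[{"tx":0,"ty":-0.005,"tz":0,"ax":0,"ay":0,"az":0,"hand":-1},{"tx":0.001,"ty":-0.012,"tz":0,"ax":0,"ay":0,"az":0,"hand":-1},{"tx":0.001,"ty":-0.020,"tz":0,"ax":0,"ay":0,"az":0,"hand":-1},{"tx":0.001,"ty":-0.025,"tz":-0.01,"ax":0,"ay":0,"az":0,"hand":-1},{"tx":0.001,"ty":-0.025,"tz":-0.05,"ax":0,"ay":0,"az":0,"hand":-1},{"tx":0.001,"ty":-0.025,"tz":-0.09,"ax":0,"ay":0,"az":0,"hand":-1},{"tx":0.001,"ty":-0.025,"tz":-0.13,"ax":0,"ay":0,"az":0,"hand":-1},{"tx":0.001,"ty":-0.025,"tz":-0.14,"ax":0,"ay":0,"az":0,"hand":-1},{"tx":0.001,"ty":-0.025,"tz":-0.14,"ax":0,"ay":0,"az":0,"hand":-1},{"tx":0.001,"ty":-0.025,"tz":-0.14,"ax":0,"ay":0,"az":0,"hand":-1}]'
python3 chk.py 10; python3 - <<'E'
from h import *
im,d=snapshot("wrist"); save("w10",im)
E
```

```text
t: 18.55
position: [404.9, 43.4, 126.5]
tcp_rot: [-0.0, 0.646, 0.764, -0.0]
force: [0.2, -0.4, -0.2]
width: -0.003
t 18.55 car xy [-100.8   -2. ] z 126.5 toolx in car deg 90.1 tilt [ 0.    -0.001 -1.   ] F [ 0.2 -0.4 -0.2] w -0.0 tcp [404.9  43.4 126.5]
yellow n 134 car angle 89.3 r 36.7 -> drum clicks -0.01
shift [-0.04  0.09]
```

View pics/w10.png

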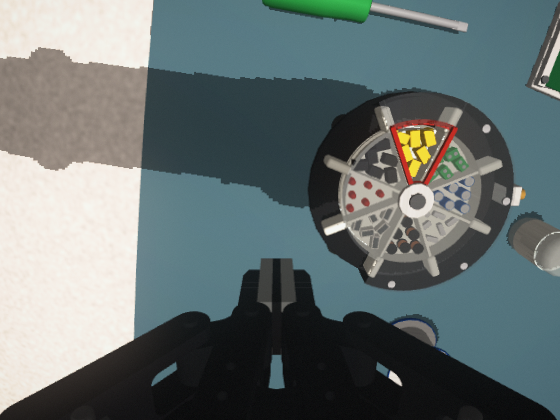

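The yellow parts fill the red-framed window at about (420,150), the drum sits on its click, and the gripper is clear.

```bash
python3 -c "from bench import *; print(close_job())"
```

```text
the job is handed in; nothing more can be done
None
```

The yellow capacitor pocket is in the red-framed pick window. I handed the job in at about 18.7 s of the 48 s allowed; no verdict was reported. The drum started at -4 clicks, and four fingertip strokes on the +y tab brought it up one click at a time.

**Last checks:**
- **Drum:** the yellow pocket measured 89.3° in the carousel's frame, so the drum is about 0.01 click from its target.
- **Carousel:** its metal block moved less than 0.1 pixel in the top view, so it stayed where it was.
- **Robot:** the gripper is clear and the force reading is near zero.
- **Bystanders:** I did not re-measure the solder reel, flux bottle, screwdriver or board carrier. No move took the gripper near them.

**What disagreed or failed:**
- The first move was refused because the rows lacked some fields.
- The first two strokes passed over the tabs without touching. Both the wrist and scene depth put the real fingertips about 28 mm above the reported TCP, so I lowered the tool by that much.
- The first working stroke showed about 6 N of sideways force, close to the 7 N limit, because the finger seemed to lean on the cover edge. I ran the later strokes 3 mm farther out, where the readings between and after strokes stayed under 5 N.

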